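# Look into the larger bench waste can

## Task

Show the overhead camera how full the larger of the two lever-operated waste cans is: press its hand lever right down with the fingertips so that the lid stands fully open, keep it there for about two seconds, then ease the lever back up so that the lid comes down without slamming, and move clear once it is shut. Work the lid only through its lever, do not open the smaller can, and leave everything else on the bench standing where it is; nothing is to be picked up.

Things in the scene. Friction and masses are not known exactly. Their poses are not given: they have to be found in the camera images.
- big_can: the larger waste can, plain sheet steel, fixed: 200 mm deep (its x), 260 mm wide (its y), 178 mm high with the lid shut. Origin: centre of its underside; x points from its front to its back, z up. The lid is hinged along the back edge; its front edge swings up. A lever runs along its right (-y) side and stands out in front. The two cans stand side by side and may have changed places
- big_pad (a point): centre of the top of the larger can's palm pad (black rubber, 54 mm along the lever x 42 mm), at the lever's front end, level at rest, 164 mm above the bench and 70 mm in front of the can. Pressed, it falls 60 mm to its stop, on an arc but within 6 mm of straight down, tilting 0.35 rad. It takes 4 to 11 N (20 N for a moment as it starts). Let go or slipped off, it flies up and the lid slams
- big_lever (a joint): angle of the larger can's hand lever, a flat bar that lifts the lid by a push rod, rad: 0 at rest (pad up), grows as the pad is pressed, stop at 0.347. Pivot: on the can's right side, 141 mm from its middle, 122 mm above the bench, 170 mm behind the pad. Only the lid's weight brings it back
- big_lid (a joint): angle of the larger can's lid, rad: 0 shut, 1.05 fully open (60 degrees, at the stop). It follows the lever, about 3 rad of lid for each rad of lever. Falling free it reaches about 7 rad/s
- big_lid_lip (a point): middle of the front edge of the larger can's lid, on its top side
- small_can: the smaller waste can of the same make, fixed: 160 mm deep, 160 mm wide, 150 mm high; same origin and axes, its own lever on its right side (its -y). Not to be used
- small_lid (a joint): angle of the small can's lid, rad: 0 shut, grows as it opens
- small_pad (a point): centre of the top of the small can's palm pad, about 144 mm above the bench at rest. Not to be pressed
- carton: small loose cardboard carton 90 x 70 x 60 mm high; origin in the centre of its underside. Leave alone
- tape_roll: loose roll of white tape lying flat, 100 mm across, 48 mm high; origin in the centre of its underside. Leave alone
- spray_can: loose aerosol can, 60 mm across, 160 mm high; origin in the centre of its underside. Leave alone
- mug: loose white mug, 80 mm across, 90 mm high; origin in the centre of its underside. Leave alone
- bearing: loose steel bearing lying flat, 62 mm across, 17 mm high; origin in the centre of its underside. Leave alone
- long_carton: loose upright carton 50 x 50 x 160 mm high; origin in the centre of its underside. Leave alone

How it is judged:
On the way, in this order (a step that is already met when the one before it is completed fails the run):
1. with a finger on its lever, the larger can's lid stands fully open (over 0.97 rad) for 1.5 s (value of joint big_lid above 0.97 rad and contact force between big_lever and the fingers above 0.5 N), for 1.5 s.
2. the larger can's lid is shut again (value of joint big_lid below 0.02 rad), for 0.2 s.
At the end, for the whole second after the job is handed in: the larger can's lid is shut (within 0.02 rad) and its lever is fully up, the smaller can is shut, and every loose thing is within 20 mm of where it stood (value of joint each of big_lid, small_lid below 0.02 rad and value of joint big_lever below 0.015 rad and distance of each of carton, tape_roll, spray_can, mug, bearing, long_carton from where it was at the start of the episode below 0.02 m); the robot touches nothing.
It fails at once if the larger can's lid comes down faster than 2 rad/s (it drops or slams) (velocity of joint big_lid below -2 rad/s).
It fails at once if the robot touches the larger can's lid itself (contact force between big_lid and the fingers above 1 N or contact force between big_lid and the arm above 1 N).
It fails at once if the smaller can is opened (value of joint small_lid above 0.15 rad).
It fails at once if a loose thing is picked up, tipped or moved by more than 20 mm (distance of any of carton, tape_roll, spray_can, mug, bearing, long_carton from where it was at the start of the episode above 0.02 m).
It also fails if it takes over 40 s, if anything falls off the work surface, if the arm or the gripper's body presses on something with over 40 N, if the wrist force passes 120 N, or if a joint passes its speed limit or range.

## Robot

A 7-joint arm with a two-finger parallel gripper is mounted at the origin on the work surface. World frame = base frame: x ahead of the robot, y to its left, z up, the work surface at z = 0. Lengths are in m, angles in rad, forces in N, time in s.
With the tool pointing down it reaches from about 0.35 to 0.9 m from the base axis. Payload 8.1 kg.
Tool frame: the origin (TCP) lies at the very end of the fingers, on their centre line; the grasp point (between the pads) lies behind it (grip_depth is the z of the grasp point in the tool frame, in m); z points along the fingers, y is the line along which they close (so a half turn about z gives the same grasp; the last joint's range is limited). The gripper opens to 92 mm and grips with 3 to 60 N. Pads are 19 mm wide; open, the fingers measure 130 mm over their backs; the gripper's body (75 mm by 190 mm) begins 47 mm behind the grasp point.
Start: joints at [1.017, 0.434, 0.025, 1.573, -0.012, 1.134, -0.075], TCP at [0.272, -0.563, 0.227] pointing down, gripper open.
Joint ranges: [-2.62, 2.62], [-0.44, 2.09], [-1.27, 1.32], [0.08, 2.57], [-1.32, 4.46], [0.12, 2], [-2.74, 2.74]. Speed limits (rad/s): [2.22, 2.22, 3.01, 3.01, 3.14, 3.14, 3.14].

## Interface

Orientations are given as a rotation vector (axis times angle).
In Python, from rig import observe, snapshot, camera_info, finish_job, find_in, silhouettes, pinpoint, grip_depth gives the robot as it stands.
- The arm moves only by the tool apply_moves, never from a script. Its argument "steps" is a list of rows, each an object with "xyz": the shift along the tool's x, y, z in cm, a list of three; "spin": the turn about the tool's z in rad; "jaw": the opening, from 0 (shut) to 1 (fully open). A call has 1 to 12 rows; each row is the pose to reach, as a shift and turn from the pose commanded when the call began, along the tool's axes at that moment; what a row does not reach only later rows make up. A row lasts 1/12 s, in which the tool goes at most 41.7 mm and 7.16 degrees, less where a joint would pass 70% of its speed; a pose out of reach is approached as far as the arm can. A call with a gripper value outside its range is refused whole. The fingers move at their own pace and stop on an object; "force" is the grip in N (left out, the last holds). Time passes only in rows, so rows that repeat a pose let the fingers close. It gives the time, the measured TCP pose, the force, the opening and the grip force at its end, in the units of the state.
- observe(): the state, without advancing time (a new reading comes with each control period).
- snapshot(name): name is "side" or "top" or "wrist"; returns the picture (400x640x3 uint8, red, green, blue); there is no depth.
- camera_info(name): a dict with "mtx" (3x3 intrinsics, pixels), "extrinsics" (4x4, takes a point from camera to world coordinates); the wrist camera has in their place "tool_from_camera" (4x4, takes a point from camera to tool coordinates, whose origin is the TCP and whose axes are the flange's). Camera axes: x right, y up, looking along -z (the intrinsics and any distortion apply to the point x, -y, -z); pixel columns grow to the right and rows downward; lengths in m; the calibration is good to about 2 mm. A picture is of the moment at which its call begins: read the wrist's pose just before it. camera_info takes no time and is no camera call.
- finish_job(): hands the job in; it is judged then, once.
Trained networks look in the newest picture that a camera, given by its name, has taken for a name from the list of things; names that differ only in an ending like _2 or _b are one class to them, and where a whole thing is asked for, a point or a joint stands for the part that bears it (a point fixed in the world has none). Each returns a list of dicts, best first, with "score" (0 to 1); they miss things now and then, are a little off and sometimes report something else, mostly with a low value. They report only what shows in the picture. A call takes as long as a camera call.
- find_in(label, camera): "box" ([left, top, right, bottom] in pixels, round what is visible of it).
- silhouettes(label, camera): "mask" (400x640 bool, what is visible of it) and "box" ([left, top, right, bottom] in pixels, round what is visible of it).
- pinpoint(label, camera): "at" ([row, column] in pixels: a listed point, or the origin of a listed thing).
The state is a dict: "time": time; "q": joint angles; "joint_vel": joint speeds; "effort": joint torques, N m; "tool_pos": TCP position; "eef_rot": TCP orientation; "wrist_force": force on the tool from outside, world axes, zero at the start; "wrist_torque": the same for the moment, N m; "gripper_width": finger opening in m; "finger_force": force on a finger pad.
Only numpy, scipy, OpenCV 4.12 (cv2) and the standard library are available. Lean on these libraries where they do the work, as an engineer would, in place of code of your own. Each camera call takes 0.05 s, during which the arm holds its last target. There are 200 camera calls.

## Working session

There is one attempt and no reset: what is moved stays moved. The work goes in short steps, Python scripts to look and compute and a tool call to move; the robot and the scene stay as the last step left them, time stands still between calls to the robot, and variables do not carry over. Pictures are saved under pics/ and viewed, at most 10 in all, crops included, and the job is handed in when it is done.

Besides the shell and the picture viewer there is one more tool, called after "Emit:" by a JSON object that holds its "method" and its "body", one argument or row to a line. apply_moves: Moves the arm, as the interface text tells. Its arguments: {"type":"object","properties":{"steps":{"type":"array","items":{"type":"object","properties":{"xyz":{"type":"array","items":{"type":"number"}},"spin":{"type":"number"},"jaw":{"type":"number"}}}},"force":{"type":"number"}},"required":["steps"]}

```bash
mkdir -p pics; cat > h.py <<'E'
import numpy as np, cv2
from rig import *
from scipy.spatial.transform import Rotation as R
def ray(cam,rc):
    i=camera_info(cam);K=np.array(i["mtx"]);T=np.array(i["extrinsics"])
    d=np.linalg.inv(K)@[rc[1],rc[0],1]; d=np.array([d[0],-d[1],-d[2]])
    return T[:3,3],T[:3,:3]@d
def onz(cam,rc,z):
    o,d=ray(cam,rc); return o+d*(z-o[2])/d[2]
def proj(cam,p):
    i=camera_info(cam);K=np.array(i["mtx"]);T=np.array(i["extrinsics"])
    c=np.linalg.inv(T)@np.r_[p,1]; u=K@[c[0],-c[1],-c[2]]; return u[:2]/u[2]
E
python3 - <<'E'
from h import *
np.set_printoptions(precision=4,suppress=True)
s=observe();print(s)
print(camera_info("top").keys(), grip_depth)
for c in("top","side"):
    im=snapshot(c);cv2.imwrite(f"pics/{c}0.png",im[:,:,::-1])
    for l,z in(("big_pad",.164),("small_pad",.144),("big_can",0),("small_can",0),("big_lid_lip",.178)):
        for r in pinpoint(l,c)[:2]: print(c,l,r["score"],r["at"],onz(c,r["at"],z))
E
```

```text
{'time': 0.0, 'q': array([ 1.0174,  0.4353,  0.025 ,  1.5741, -0.0116,  1.134 , -0.0751]), 'joint_vel': array([ 0.0002, -0.0002,  0.0004,  0.0007,  0.0015, -0.001 , -0.0004]), 'effort': array([ -0.001 , -66.7857,   0.9845, -31.4457,  -0.0606,   0.0432,
         0.0003]), 'tool_pos': array([ 0.272 , -0.5621,  0.2259]), 'eef_rot': array([-3.0606, -0.7017,  0.0008]), 'wrist_force': array([-0.0324, -0.1955, -0.9019]), 'wrist_torque': array([0.0502, 0.0015, 0.0049]), 'finger_force': 0.0, 'gripper_width': 0.0916551705500646}
dict_keys(['mtx', 'extrinsics']) -0.0188
top big_pad 0.65 [233.7, 429.1] [ 0.5246 -0.3784  0.164 ]
top small_pad 0.55 [250.0, 305.8] [0.4628 0.0601 0.144 ]
top big_can 0.53 [249.6, 290.4] [0.4558 0.1298 0.    ]
top big_lid_lip 0.94 [226.3, 388.0] [ 0.5498 -0.2308  0.178 ]
side big_pad 0.66 [265.0, 257.0] [ 0.5289 -0.3753  0.164 ]
side big_pad 0.37 [223.0, 283.9] [ 0.5491 -0.2073  0.164 ]
side small_pad 0.96 [171.9, 284.2] [0.4699 0.0619 0.144 ]
side small_can 0.59 [189.8, 330.6] [0.6009 0.1888 0.    ]
side big_lid_lip 0.94 [226.1, 281.3] [ 0.5511 -0.2366  0.178 ]
side big_lid_lip 0.36 [171.3, 280.5] [0.4733 0.015  0.178 ]
```

View pics/top0.png

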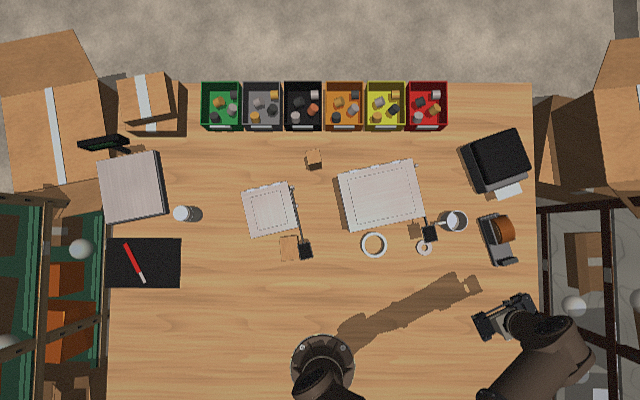

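View pics/side0.png

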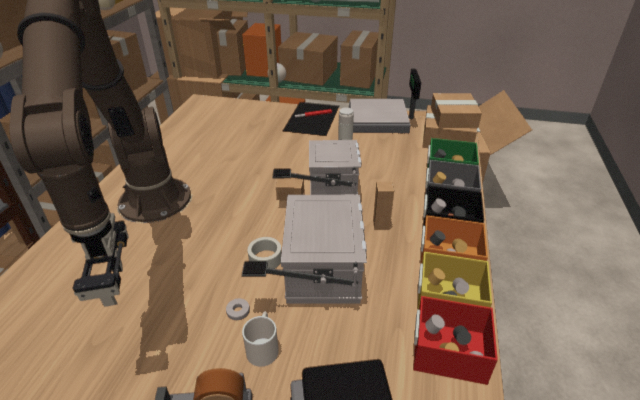

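The top view shows the larger can on the right (lid around col 380, row 195), its black pad at about (430, 233), the bearing just below the pad and the mug at (453, 220). The side view agrees, with the pad at (257, 268). Next I'll refine the pad position and the can's yaw.

```bash
cat >> h.py <<'E'
def tri(a,b):
    (o1,d1),(o2,d2)=ray("top",a),ray("side",b)
    t=np.linalg.lstsq(np.c_[d1,-d2],o2-o1,rcond=None)[0]
    p,q=o1+t[0]*d1,o2+t[1]*d2; return (p+q)/2,np.linalg.norm(p-q)
E
python3 - <<'E'
from h import *
np.set_printoptions(precision=4,suppress=True)
s=observe();Rm=R.from_rotvec(s["eef_rot"]).as_matrix();print(Rm)
snapshot("top");snapshot("side")
P={}
for l in("big_pad","big_lid_lip","small_pad","mug","bearing","carton"):
    a,b=pinpoint(l,"top"),pinpoint(l,"side")
    if a and b: print(l,a[0]["at"],b[0]["at"],tri(a[0]["at"],b[0]["at"]))
    else: print(l, [onz("top",r["at"],0) for r in a],[onz("side",r["at"],0) for r in b])
for l,z in(("big_lid",.178),("big_pad",.164),):
  for c in("top","side"):
    for r in silhouettes(l,c)[:2]:
        m=r["mask"];cs=max(cv2.findContours(m.astype(np.uint8),0,1)[0],key=cv2.contourArea)[:,0]
        w=np.array([onz(c,(v,u),z)[:2] for u,v in cs],np.float32)
        print(l,c,r["score"],r["box"],cv2.minAreaRect(w))
E
```

```text
[[ 0.9002  0.4356  0.    ]
 [ 0.4356 -0.9002 -0.0001]
 [ 0.      0.0001 -1.    ]]
big_pad [231.3, 428.3] [265.1, 254.7] (array([ 0.5286, -0.377 ,  0.1654]), np.float64(0.009403504839139962))
big_lid_lip [array([ 0.5525, -0.2656,  0.    ])] []
small_pad [251.3, 305.1] [171.2, 281.2] (array([0.4588, 0.0627, 0.1446]), np.float64(0.001254528511075963))
mug [220.0, 447.4] [351.6, 260.4] (array([ 0.5721, -0.5004, -0.0044]), np.float64(0.012395130132570098))
bearing [246.3, 424.6] [309.6, 239.1] (array([ 0.4734, -0.4022,  0.0096]), np.float64(0.0006596892677163402))
carton [245.2, 293.8] [195.2, 287.7] (array([0.4674, 0.1136, 0.0095]), np.float64(0.013340444610373016))
big_lid top 0.6 [336.9, 159.1, 423.9, 236.4] ((0.6627931594848633, -0.2058635652065277), (0.21815979480743408, 0.2765994966030121), 12.429234504699707)
big_lid top 0.53 [281.2, 236.9, 300.5, 261.8] ((0.4704912602901459, 0.11616042256355286), (0.08228594064712524, 0.06744566559791565), 6.024857521057129)
big_lid side 0.66 [282.7, 189.7, 370.3, 268.5] ((0.6625585556030273, -0.21259437501430511), (0.21661698818206787, 0.299038290977478), 11.98863697052002)
big_pad top 0.51 [420.5, 215.5, 439.4, 243.2] ((0.5396213531494141, -0.3751262426376343), (0.09228416532278061, 0.048237863928079605), 13.258456230163574)
big_pad top 0.24 [241.6, 180.8, 312.8, 259.7] ((0.6106422543525696, 0.18539735674858093), (0.17767639458179474, 0.19198523461818695), 12.309866905212402)
big_pad side 0.75 [243.9, 262.0, 358.0, 289.5] ((0.5924628376960754, -0.3753574788570404), (0.1963416486978531, 0.05586863309144974), 9.146077156066895)
big_pad side 0.22 [341.4, 107.8, 351.8, 139.1] ((0.6118904948234558, 0.40207406878471375), (0.055653538554906845, 0.2475702464580536), 8.142679214477539)
```

Emit:
{"method": "apply_moves", "body": {
  "steps": [
    {"xyz":[1,0,-2],"spin":0,"jaw":0},
    {"xyz":[3,-0.5,-3.4],"spin":0.05,"jaw":0},
    {"xyz":[6,-1,-3.4],"spin":0.1,"jaw":0},
    {"xyz":[9,-1.6,-3.4],"spin":0.15,"jaw":0},
    {"xyz":[12,-2.1,-3.4],"spin":0.2,"jaw":0},
    {"xyz":[15.5,-2.7,-3.4],"spin":0.234,"jaw":0},
    {"xyz":[19,-3.3,-3.4],"spin":0.234,"jaw":0},
    {"xyz":[22.5,-4,-3.4],"spin":0.234,"jaw":0},
    {"xyz":[25.5,-4.5,-3.4],"spin":0.234,"jaw":0},
    {"xyz":[28.5,-5,-3.4],"spin":0.234,"jaw":0},
    {"xyz":[30.6,-5.4,-3.4],"spin":0.234,"jaw":0},
    {"xyz":[30.6,-5.4,-3.4],"spin":0.234,"jaw":0}
  ]
}}

```text
time: 2.5
tool_pos: [0.5291, -0.3753, 0.2603]
eef_rot: [-3.119, -0.351, -0.004]
wrist_force: [-0.1, 1.1, -0.9]
gripper_width: 0.0164
finger_force: 0.0
```

Emit:
{"method": "apply_moves", "body": {
  "steps": [
    {"xyz":[0,0,0],"spin":0,"jaw":0},
    {"xyz":[0,0,0],"spin":0,"jaw":0},
    {"xyz":[0,0,1],"spin":0,"jaw":0},
    {"xyz":[0,0,2],"spin":0,"jaw":0},
    {"xyz":[0,0,3],"spin":0,"jaw":0},
    {"xyz":[0,0,4],"spin":0,"jaw":0},
    {"xyz":[0,0,4],"spin":0,"jaw":0},
    {"xyz":[0,0,4],"spin":0,"jaw":0}
  ]
}}

```text
time: 3.17
tool_pos: [0.5235, -0.3805, 0.2196]
eef_rot: [-3.122, -0.339, 0.002]
wrist_force: [-0.2, 0.1, 0.3]
gripper_width: 0.0004
finger_force: 0.0
```

```bash
python3 - <<'E'
from h import *
np.set_printoptions(precision=4,suppress=True)
s=observe();Rm=R.from_rotvec(s["eef_rot"]).as_matrix();print(s["time"],s["tool_pos"],s["wrist_force"],s["gripper_width"]);print(Rm)
ims=[snapshot(c) for c in("top","side","wrist")]
i=camera_info("wrist");print(i)
for r in pinpoint("big_pad","wrist")[:2]: print(r)
for c in("top","side"):
  for r in pinpoint("big_pad",c)[:2]: print(c,r,onz(c,r["at"],.164))
  print(proj(c,s["tool_pos"]))
crop=[cv2.resize(ims[0][160:280,340:500],(400,300)),cv2.resize(ims[1][190:340,180:380],(400,300))]
o=np.vstack([np.hstack(crop),cv2.resize(ims[2],(480,300))[:, :].copy() if 0 else np.pad(cv2.resize(ims[2],(480,300)),((0,0),(0,320),(0,0)))])
cv2.imwrite("pics/near.png",o[:,:,::-1])
E
```

```text
3.1667 [ 0.5235 -0.3805  0.2196] [-0.1966  0.0756  0.2725] 0.0003744066807683499
[[ 0.9767  0.2147 -0.0017]
 [ 0.2147 -0.9767  0.0011]
 [-0.0014 -0.0014 -1.    ]]
{'mtx': array([[295.4043,   0.    , 319.7538],
       [  0.    , 295.4043, 202.5994],
       [  0.    ,   0.    ,   1.    ]]), 'tool_from_camera': array([[ 0.001 ,  0.966 ,  0.2586,  0.0689],
       [ 1.    , -0.001 , -0.0001, -0.0003],
       [ 0.0002,  0.2586, -0.966 , -0.1581],
       [ 0.    ,  0.    ,  0.    ,  1.    ]])}
{'at': [219.9, 318.4], 'score': 0.59}
top {'at': [244.1, 369.8], 'score': 0.43} [ 0.4864 -0.1683  0.164 ]
top {'at': [233.3, 426.7], 'score': 0.41} [ 0.5259 -0.37    0.164 ]
[434.2323 234.2144]
[252.1274 249.9331]
```

View pics/near.png

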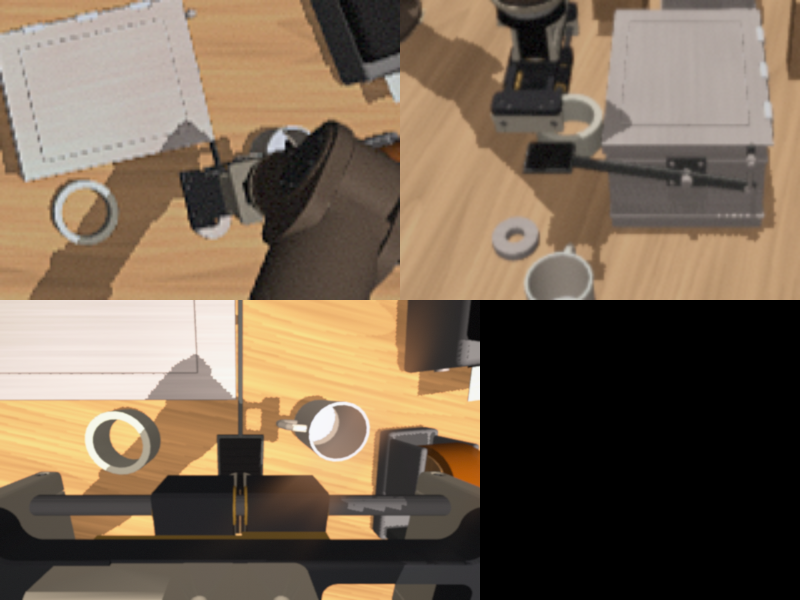

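The wrist view shows the pad (full-image row 180 and below, column about 320) laterally in line with the closed fingers. I'll check the fore-aft alignment from the pad's back edge.

```bash
python3 - <<'E'
from h import *
np.set_printoptions(precision=4,suppress=True)
s=observe()
T=np.eye(4);T[:3,:3]=R.from_rotvec(s["eef_rot"]).as_matrix();T[:3,3]=s["tool_pos"]
i=camera_info("wrist");X=np.array(i["tool_from_camera"]);K=i["mtx"]
for rc in((219.9,318.4),(180,319),(180,290),(180,351)):
    d=np.linalg.inv(K)@[rc[1],rc[0],1];d=np.array([d[0],-d[1],-d[2]])
    d=X[:3,:3]@d;o=X[:3,3];z=s["tool_pos"][2]-.164
    print(rc,o+d*(z-o[2])/d[2])
E
```

```text
(219.9, 318.4) [-0.0025 -0.0013  0.0573]
(180, 319) [ 0.0286 -0.0008  0.0573]
(180, 290) [ 0.0285 -0.0223  0.0573]
(180, 351) [0.0286 0.0228 0.0573]
```

Emit:
{"method": "apply_moves", "body": {
  "steps": [
    {"xyz":[0,0,1],"jaw":0},
    {"xyz":[0,0,2],"jaw":0},
    {"xyz":[0,0,3],"jaw":0},
    {"xyz":[0,0,4],"jaw":0},
    {"xyz":[0,0,4.7],"jaw":0},
    {"xyz":[0,0,5.1],"jaw":0},
    {"xyz":[0,0,5.3],"jaw":0},
    {"xyz":[0,0,5.5],"jaw":0},
    {"xyz":[0,0,5.7],"jaw":0},
    {"xyz":[0,0,5.9],"jaw":0},
    {"xyz":[0,0,6.1],"jaw":0},
    {"xyz":[0,0,6.3],"jaw":0}
  ]
}}

```text
validation failed for argument at $.st...
```

Emit:
{"method": "apply_moves", "body": {
  "steps": [
    {"xyz":[0,0,1],"spin":0,"jaw":0},
    {"xyz":[0,0,2],"spin":0,"jaw":0},
    {"xyz":[0,0,3],"spin":0,"jaw":0},
    {"xyz":[0,0,4],"spin":0,"jaw":0},
    {"xyz":[0,0,4.7],"spin":0,"jaw":0},
    {"xyz":[0,0,5.1],"spin":0,"jaw":0},
    {"xyz":[0,0,5.3],"spin":0,"jaw":0},
    {"xyz":[0,0,5.5],"spin":0,"jaw":0},
    {"xyz":[0,0,5.7],"spin":0,"jaw":0},
    {"xyz":[0,0,5.9],"spin":0,"jaw":0},
    {"xyz":[0,0,6.1],"spin":0,"jaw":0},
    {"xyz":[0,0,6.3],"spin":0,"jaw":0}
  ]
}}

```text
time: 4.47
tool_pos: [0.5232, -0.3812, 0.1589]
eef_rot: [3.123, 0.339, -0.001]
wrist_force: [-7.2, 1.8, 10.6]
gripper_width: 0.0006
finger_force: 4.9
```

Emit:
{"method": "apply_moves", "body": {
  "steps": [
    {"xyz":[-0.1,0,0.25],"spin":0,"jaw":0},
    {"xyz":[-0.2,0,0.5],"spin":0,"jaw":0},
    {"xyz":[-0.25,0,0.75],"spin":0,"jaw":0},
    {"xyz":[-0.3,0,1.0],"spin":0,"jaw":0},
    {"xyz":[-0.35,0,1.25],"spin":0,"jaw":0},
    {"xyz":[-0.4,0,1.5],"spin":0,"jaw":0},
    {"xyz":[-0.43,0,1.75],"spin":0,"jaw":0},
    {"xyz":[-0.46,0,2.0],"spin":0,"jaw":0},
    {"xyz":[-0.5,0,2.25],"spin":0,"jaw":0},
    {"xyz":[-0.5,0,2.5],"spin":0,"jaw":0},
    {"xyz":[-0.5,0,2.75],"spin":0,"jaw":0},
    {"xyz":[-0.5,0,3.0],"spin":0,"jaw":0}
  ]
}}

```text
time: 5.47
tool_pos: [0.5192, -0.3821, 0.1288]
eef_rot: [3.122, 0.339, 0.001]
wrist_force: [-4.2, 0.9, 6.4]
gripper_width: 0.0003
finger_force: 3.4
```

Emit:
{"method": "apply_moves", "body": {
  "steps": [
    {"xyz":[-0.05,0,0.25],"spin":0,"jaw":0},
    {"xyz":[-0.1,0,0.5],"spin":0,"jaw":0},
    {"xyz":[-0.1,0,0.75],"spin":0,"jaw":0},
    {"xyz":[-0.1,0,1.0],"spin":0,"jaw":0},
    {"xyz":[-0.1,0,1.25],"spin":0,"jaw":0},
    {"xyz":[-0.1,0,1.45],"spin":0,"jaw":0},
    {"xyz":[-0.1,0,1.6],"spin":0,"jaw":0},
    {"xyz":[-0.1,0,1.75],"spin":0,"jaw":0},
    {"xyz":[-0.1,0,1.9],"spin":0,"jaw":0},
    {"xyz":[-0.1,0,2.0],"spin":0,"jaw":0},
    {"xyz":[-0.1,0,2.1],"spin":0,"jaw":0},
    {"xyz":[-0.1,0,2.1],"spin":0,"jaw":0}
  ]
}}

```text
time: 6.47
tool_pos: [0.5188, -0.3822, 0.1074]
eef_rot: [3.123, 0.34, 0.001]
wrist_force: [-0.6, 2.3, 8.3]
gripper_width: 0.0005
finger_force: 4.1
```

Emit:
{"method": "apply_moves", "body": {
  "steps": [
    {"xyz":[0,0,0.1],"spin":0,"jaw":0},
    {"xyz":[0,0,0.2],"spin":0,"jaw":0},
    {"xyz":[0,0,0.3],"spin":0,"jaw":0},
    {"xyz":[0,0,0.3],"spin":0,"jaw":0}
  ]
}}

```text
time: 6.8
tool_pos: [0.5191, -0.3823, 0.1067]
eef_rot: [3.122, 0.34, 0.003]
wrist_force: [-7.5, 5.6, 27.3]
gripper_width: 0.0004
finger_force: 13.7
```

```bash
python3 - <<'E'
from h import *
np.set_printoptions(precision=4,suppress=True)
s=observe();print(s["time"],s["tool_pos"],s["wrist_force"])
ims=[snapshot(c) for c in("top","side")]
for c in("top","side"):
  for r in pinpoint("big_lid_lip",c)[:2]: print(c,r)
C=np.array([.6627,-.206]);x=np.array([.977,.215])
for a in(.9,.97,1.05):
  p=np.r_[C+x*(.1-.2*np.cos(a)),.178+.2*np.sin(a)];print(a,proj("top",p),proj("side",p))
o=np.hstack([cv2.resize(ims[0][130:280,320:520],(400,300)),cv2.resize(ims[1][150:300,200:400],(400,300))])
cv2.imwrite("pics/open.png",o[:,:,::-1])
E
```

```text
6.8 [ 0.5191 -0.3823  0.1067] [-7.4879  5.5924 27.346 ]
top {'at': [189.0, 387.6], 'score': 0.71}
top {'at': [201.2, 373.7], 'score': 0.56}
side {'at': [165.3, 323.8], 'score': 0.83}
0.9 [389.8169 197.2383] [314.5458 177.1434]
0.97 [389.4661 193.4641] [319.0478 174.3969]
1.05 [388.957  188.9109] [324.5161 171.5597]
```

View pics/open.png

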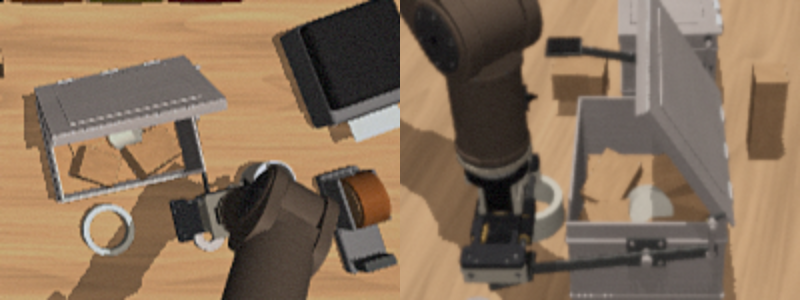

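The lever is against its stop at 27 N. The lid lip, at top (388, 189) and side (324, 165), matches 1.05 rad, and the can's inside shows. I'll hold here for two seconds.

Emit:
{"method": "apply_moves", "body": {
  "steps": [
    {"xyz":[0,0,0],"spin":0,"jaw":0},
    {"xyz":[0,0,0],"spin":0,"jaw":0},
    {"xyz":[0,0,0],"spin":0,"jaw":0},
    {"xyz":[0,0,0],"spin":0,"jaw":0},
    {"xyz":[0,0,0],"spin":0,"jaw":0},
    {"xyz":[0,0,0],"spin":0,"jaw":0},
    {"xyz":[0,0,0],"spin":0,"jaw":0},
    {"xyz":[0,0,0],"spin":0,"jaw":0},
    {"xyz":[0,0,0],"spin":0,"jaw":0},
    {"xyz":[0,0,0],"spin":0,"jaw":0},
    {"xyz":[0,0,0],"spin":0,"jaw":0},
    {"xyz":[0,0,0],"spin":0,"jaw":0}
  ]
}}

```text
time: 8.0
tool_pos: [0.5191, -0.3823, 0.1067]
eef_rot: [3.122, 0.34, 0.004]
wrist_force: [-5.6, 5.9, 27.6]
gripper_width: 0.0002
finger_force: 13.6
```

Emit:
{"method": "apply_moves", "body": {
  "steps": [
    {"xyz":[0,0,0],"spin":0,"jaw":0},
    {"xyz":[0,0,0],"spin":0,"jaw":0},
    {"xyz":[0,0,0],"spin":0,"jaw":0},
    {"xyz":[0,0,0],"spin":0,"jaw":0},
    {"xyz":[0,0,0],"spin":0,"jaw":0},
    {"xyz":[0,0,0],"spin":0,"jaw":0},
    {"xyz":[0,0,0],"spin":0,"jaw":0},
    {"xyz":[0,0,0],"spin":0,"jaw":0},
    {"xyz":[0,0,0],"spin":0,"jaw":0},
    {"xyz":[0,0,0],"spin":0,"jaw":0},
    {"xyz":[0,0,0],"spin":0,"jaw":0},
    {"xyz":[0,0,0],"spin":0,"jaw":0}
  ]
}}

```text
time: 9.0
tool_pos: [0.5191, -0.3823, 0.1067]
eef_rot: [3.122, 0.34, 0.004]
wrist_force: [-4.2, 5.9, 26.9]
gripper_width: 0.0004
finger_force: 13.6
```

Emit:
{"method": "apply_moves", "body": {
  "steps": [
    {"xyz":[0,0,-0.15],"spin":0,"jaw":0},
    {"xyz":[0,0,-0.3],"spin":0,"jaw":0},
    {"xyz":[0,0,-0.45],"spin":0,"jaw":0},
    {"xyz":[0,0,-0.65],"spin":0,"jaw":0},
    {"xyz":[0,0,-0.85],"spin":0,"jaw":0},
    {"xyz":[0,0,-1.05],"spin":0,"jaw":0},
    {"xyz":[0,0,-1.25],"spin":0,"jaw":0},
    {"xyz":[0,0,-1.45],"spin":0,"jaw":0},
    {"xyz":[0,0,-1.65],"spin":0,"jaw":0},
    {"xyz":[0,0,-1.85],"spin":0,"jaw":0},
    {"xyz":[0.03,0,-2.05],"spin":0,"jaw":0},
    {"xyz":[0.06,0,-2.25],"spin":0,"jaw":0}
  ]
}}

```text
time: 10.0
tool_pos: [0.5181, -0.3822, 0.1263]
eef_rot: [-3.123, -0.339, 0.002]
wrist_force: [-4.8, -0.9, 4.1]
gripper_width: 0.0002
finger_force: 2.7
```

Emit:
{"method": "apply_moves", "body": {
  "steps": [
    {"xyz":[0.03,0,-0.2],"spin":0,"jaw":0},
    {"xyz":[0.06,0,-0.4],"spin":0,"jaw":0},
    {"xyz":[0.09,0,-0.6],"spin":0,"jaw":0},
    {"xyz":[0.12,0,-0.8],"spin":0,"jaw":0},
    {"xyz":[0.15,0,-1.0],"spin":0,"jaw":0},
    {"xyz":[0.18,0,-1.2],"spin":0,"jaw":0},
    {"xyz":[0.21,0,-1.4],"spin":0,"jaw":0},
    {"xyz":[0.25,0,-1.6],"spin":0,"jaw":0},
    {"xyz":[0.29,0,-1.8],"spin":0,"jaw":0},
    {"xyz":[0.33,0,-2.0],"spin":0,"jaw":0},
    {"xyz":[0.37,0,-2.2],"spin":0,"jaw":0},
    {"xyz":[0.41,0,-2.4],"spin":0,"jaw":0}
  ]
}}

```text
time: 11.0
tool_pos: [0.5217, -0.3815, 0.1506]
eef_rot: [3.123, 0.338, -0.003]
wrist_force: [-7.3, -1.1, 7.9]
gripper_width: 0.0003
finger_force: 4.0
```

Emit:
{"method": "apply_moves", "body": {
  "steps": [
    {"xyz":[0.03,0,-0.15],"spin":0,"jaw":0},
    {"xyz":[0.06,0,-0.3],"spin":0,"jaw":0},
    {"xyz":[0.1,0,-0.45],"spin":0,"jaw":0},
    {"xyz":[0.13,0,-0.6],"spin":0,"jaw":0},
    {"xyz":[0.16,0,-0.75],"spin":0,"jaw":0},
    {"xyz":[0.2,0,-0.9],"spin":0,"jaw":0},
    {"xyz":[0.23,0,-1.05],"spin":0,"jaw":0},
    {"xyz":[0.26,0,-1.2],"spin":0,"jaw":0},
    {"xyz":[0.28,0,-1.35],"spin":0,"jaw":0},
    {"xyz":[0.3,0,-1.5],"spin":0,"jaw":0},
    {"xyz":[0.3,0,-1.65],"spin":0,"jaw":0},
    {"xyz":[0.3,0,-1.8],"spin":0,"jaw":0}
  ]
}}

```text
time: 12.0
tool_pos: [0.5264, -0.3796, 0.168]
eef_rot: [-3.122, -0.341, -0.001]
wrist_force: [0.5, 0.4, 0.4]
gripper_width: 0.0005
finger_force: 0.0
```

Emit:
{"method": "apply_moves", "body": {
  "steps": [
    {"xyz":[0,0,-0.2],"spin":0,"jaw":0},
    {"xyz":[0,0,-0.6],"spin":0,"jaw":0},
    {"xyz":[0,0,-1.5],"spin":0,"jaw":0},
    {"xyz":[0,0,-3],"spin":0,"jaw":0},
    {"xyz":[0,0,-5],"spin":0,"jaw":0},
    {"xyz":[0,0,-7],"spin":0,"jaw":0},
    {"xyz":[0,0,-9],"spin":0,"jaw":0},
    {"xyz":[-2,0,-10],"spin":0,"jaw":0},
    {"xyz":[-5,0,-10],"spin":0,"jaw":0},
    {"xyz":[-8,0,-10],"spin":0,"jaw":0},
    {"xyz":[-8,0,-10],"spin":0,"jaw":0},
    {"xyz":[-8,0,-10],"spin":0,"jaw":0}
  ]
}}

```text
time: 13.0
tool_pos: [0.4462, -0.3987, 0.2695]
eef_rot: [3.122, 0.335, 0.001]
wrist_force: [0.0, -0.2, -0.0]
gripper_width: 0.0007
finger_force: 0.0
```

```bash
python3 - <<'E'
from h import *
np.set_printoptions(precision=4,suppress=True)
s=observe();print(s["time"],s["tool_pos"],s["wrist_force"])
ims=[snapshot(c) for c in("top","side")]
for l in("big_lid_lip","big_pad"):
  for c in("top","side"):
    for r in pinpoint(l,c)[:2]: print(l,c,r)
o=np.hstack([cv2.resize(ims[0][130:280,240:500],(400,230)),cv2.resize(ims[1][150:380,180:400],(400,418))[:230] if 0 else cv2.resize(ims[1][140:370,180:580],(400,230))])
cv2.imwrite("pics/end.png",o[:,:,::-1])
E
```

```text
13.0 [ 0.4462 -0.3987  0.2695] [ 0.0258 -0.1739 -0.0049]
big_lid_lip top {'at': [226.4, 385.3], 'score': 0.55}
big_lid_lip side {'at': [223.5, 281.9], 'score': 0.73}
big_lid_lip side {'at': [186.8, 332.0], 'score': 0.18}
big_pad top {'at': [231.7, 429.1], 'score': 0.65}
big_pad side {'at': [268.6, 254.0], 'score': 0.57}
```

View pics/end.png

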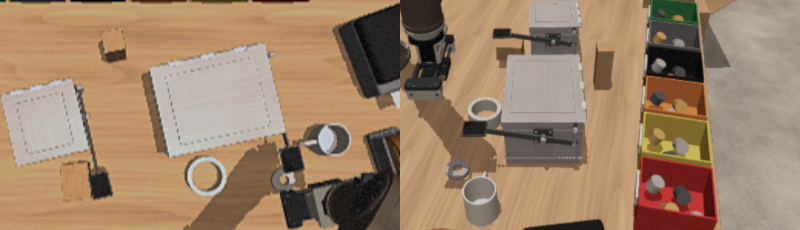

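The lid is shut: its lip is back at top (385, 226) and side (282, 224). The pad is up at (429, 232), nothing else has moved, and the arm is clear.

```bash
python3 -c "from rig import *; print(finish_job())"
```

```text
the job is handed in; nothing more can be done
None
```

I pressed the larger can's lever to its stop, held the lid fully open for just over 2 s and eased it shut; the arm is clear, nothing else looked moved in the final pictures, and the job was handed in at about 13 s without a verdict coming back.

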